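# Wind the length stop to the brass clip

## Robot

A 6-joint arm with a two-finger parallel gripper is mounted at the origin on the work surface. World frame = base frame: x ahead of the robot, y to its left, z up, the work surface at z = 0. Lengths are in m, angles in rad, forces in N, time in s.
With the tool pointing down it reaches from about 0.35 to 0.8 m from the base axis. Payload 7.3 kg.
Tool frame: the origin (TCP) lies on the centre line of the jaws, within the pads' length; the fingertips stand 14 mm ahead of it and the grasp point (between the pads) lies 5 mm behind it; z points along the fingers, y is the line along which they close (so a half turn about z gives the same grasp; the last joint's range is limited). The gripper opens to 85 mm and grips with 20 to 120 N. Pads are 22 mm wide; open, the fingers measure 114 mm over their backs; the gripper's body (76 mm by 85 mm) begins 54 mm behind the grasp point. The pads swing forward as they close: fully open they stand 13 mm farther back than shut.
Start: joints at [1.051, 0.342, 1.524, -0, 1.275, -0.146], TCP at [0.192, 0.489, 0.245] pointing down, gripper open.
Joint ranges: [-2.53, 2.53], [-0.77, 2.02], [0.04, 2.7], [-1, 4.14], [0.28, 2.66], [-3.11, 3.11]. Speed limits (rad/s): [2.57, 2.57, 3.14, 3.14, 3.14, 3.14].

## Interface

Orientations are given as a rotation vector (axis times angle).
In Python, from workcell import r, cams, job, sensors gives the robot as it stands (r), with the cameras (cams), the job (job) and the readings (sensors).
- The arm moves only by the tool shift_gripper, called after "Emit:" as name(argument=value, ...) on one line, values as JSON. Schema: {"type":"object","properties":{"offsets":{"type":"array","items":{"type":"object","properties":{"trans":{"type":"array","items":{"type":"number"},"minItems":3,"maxItems":3},"turn":{"type":"number"}},"additionalProperties":false},"minItems":1,"maxItems":12},"jaw":{"type":"number"},"only":{"type":"string"},"quiet":{"type":"boolean"},"lines":{"type":"string"}},"required":["offsets"],"additionalProperties":false}. offsets is a list of rows, 1 to 12 of them, each an object with the fields trans (a list: dx, dy, dz in m), turn (a turn about the tool's z in rad); a field left out counts as zero; each row is the pose to reach, as a shift and turn from the pose commanded when the call began, along the tool's axes at that moment; what a row does not reach only later rows make up. A row lasts 1/10 s, in which the tool goes at most 0.05 m and 0.15 rad, less where a joint would pass 70% of its speed; a pose out of reach is approached as far as the arm can. jaw is the opening from 0.0 (shut) to 1.0 (fully open), set as the call begins (left out keeps the last). The fingers move at their own pace and stop on an object; the grip force is fixed at half the most. Time passes only in rows, so rows that do not move let the fingers close. The tool returns the time, the measured TCP pose, the force, the opening and the grip force at its end. only (a regular expression) keeps the lines of the reply that match it, lines (a string "A,B") keeps lines A to B, and quiet returns only ok. Input that does not fit is refused with a message, and nothing moves.
- sensors.sense(): the state, without advancing time (a new reading comes with each control period).
- cams.grab_frame(name): name is "side" or "top"; returns the picture (420x560x3 uint8, red, green, blue); there is no depth.
- cams.camera_model(name): a dict with "fov_y" (degrees; the focal length in pixels is half the picture's height over the tangent of half this angle, whatever the lens; pixels are square), "cx", "cy" (the principal point, pixels), "cam_to_world" (4x4, takes a point from camera to world coordinates). Camera axes: x right, y up, looking along -z (the intrinsics and any distortion apply to the point x, -y, -z); pixel columns grow to the right and rows downward; lengths in m; the calibration is good to about 2 mm. A picture is of the moment at which its call begins. camera_model takes no time and is no camera call.
- job.job_done(): hands the job in; it is judged then, once.
The state is a dict: "clock": time; "joint_positions": joint angles; "dq": joint speeds; "effort": joint torques, N m; "position": TCP position; "ee_rot": TCP orientation; "force": force on the tool from outside, world axes, zero at the start; "torque": the same for the moment, N m; "gripper_width": opening from 0.0 (shut) to 1.0 (fully open); "grip_force": force on a finger pad.
Only numpy, scipy, OpenCV 4.12 (cv2) and the standard library are available. Lean on these libraries where they do the work, as an engineer would, in place of code of your own. Each camera call takes 0.05 s, during which the arm holds its last target. There are 200 camera calls.

## Task

On the bench stands a length stop: an aluminium rail with a steel stop that is wound along it by the larger of two flat handwheels. Crank that larger wheel by its upright wooden handle until the stop's pointer is level with the brass clip's pointer on the rail. Do not push the stop itself and do not shift the clip; let go when it is set.

Things in the scene. Friction and masses are not known exactly. Their poses are not given: they have to be found in the camera images.
- bed: Fixed length-stop unit. Origin at bench height (z 0) under the larger handwheel's vertical axis; y runs along the rail away from it, z up. That wheel lies flat, 138 mm across, rim top z 115, hub below 118. Gearbox under it 120 x 130 mm; rail 50 wide, 45 high, y 65 to 425 mm. The smaller wheel (82 mm, y 445) does not drive the stop.
- crank: Upright wooden handle on the larger wheel: round grip, diameter 22 mm, z 121 to 173 mm; origin at its middle (z 147), 62 mm from the wheel's axis. Revolves on its pin, so a gripper can keep its yaw round the circle. Needs 1 to 2 N; stays where left. One turn clockwise seen from above drives the stop 120 mm along the bed's +y; anticlockwise brings it back.
- stop: Steel stop on the rail: dark saddle 66 x 40 mm, top z 72 mm (button to 82), plate on the -x side, bright pointer 6 mm wide on the +x side. Origin on the rail's centre line at z 0, pointer at the origin's place along the rail. Starts 55 to 160 mm nearer the larger wheel than the clip.
- clip: Brass marker clip on the rail's +x flank, 26 mm wide, its pointer bar 8 mm wide at z 44 mm. Origin on the rail's centre line at z 0, axes as the bed's; pointer at the origin's place along the rail. It sits tight and the stop passes over it. Set means: stop and clip origins at the same place along the bed's y.

How it is judged:
By the outcome, as a careful person would: the job done as asked, in the order asked, and still so for the second after the job is handed in, with the robot touching nothing.
It also fails if it takes over 38 s, if anything falls off the work surface, if the arm or the gripper's body presses on something with over 40 N, if the wrist force passes 120 N, or if a joint passes its speed limit or range.

## Working session

There is one attempt and no reset: what is moved stays moved. The work goes in short steps, Python scripts to look and compute and a tool call to move; the robot and the scene stay as the last step left them, time stands still between calls to the robot, and variables do not carry over. Pictures are saved under pics/ and viewed, at most 10 in all, crops included, and the job is handed in when it is done.

```bash
ls; mkdir -p pics; python3 - <<'E'
from workcell import r, cams, job, sensors
import cv2
for n in("side","top"):
    cv2.imwrite(f"pics/{n}0.png",cams.grab_frame(n)[:,:,::-1]); print(n,cams.camera_model(n))
print(sensors.sense())
E
```

```text
pics
workcell.py
side {'fov_y': 55.60035228056243, 'cx': 276.89196750289716, 'cy': 209.46990583927303, 'cam_to_world': array([[ 0.97726269,  0.10744043, -0.1827955 ,  0.44776447],
       [-0.21196092,  0.47268199, -0.85536209, -0.51933135],
       [-0.00549633,  0.87465896,  0.48470764,  0.42327855],
       [ 0.        ,  0.        ,  0.        ,  1.        ]])}
top {'fov_y': 49.2672280112354, 'cx': 287.14187238327764, 'cy': 216.65428693929525, 'cam_to_world': array([[ 0.02776644,  0.98756724, -0.15472545,  0.46423495],
       [-0.99867094,  0.03412943,  0.03862047,  0.02241319],
       [ 0.043421  ,  0.15344746,  0.98720236,  0.75316758],
       [ 0.        ,  0.        ,  0.        ,  1.        ]])}
{'clock': 0.1, 'joint_positions': array([ 1.05100376e+00,  3.42645650e-01,  1.52488662e+00,  1.75753064e-05,
        1.27541507e+00, -1.45992009e-01]), 'dq': array([ 7.15992306e-04, -1.54309747e-03, -1.98895109e-03,  9.47814718e-04,
        3.19465245e-05, -6.26246904e-04]), 'effort': array([ 9.72913804e-04, -4.34450340e+01, -2.46490270e+01, -2.06589439e-04,
        4.63150354e-03, -1.60730684e-05]), 'position': array([0.19151384, 0.48847211, 0.24471146]), 'ee_rot': array([-5.83674653e-01, -3.08642888e+00,  2.00218734e-03]), 'force': array([-0.08370306,  0.75438209, -0.15031197]), 'torque': array([-0.00781317,  0.00180853, -0.03266484]), 'grip_force': 0.0, 'gripper_width': 0.9986870359280361}
```

View pics/side0.png

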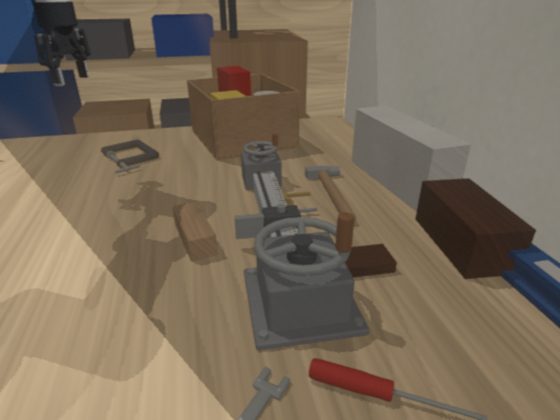

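View pics/top0.png

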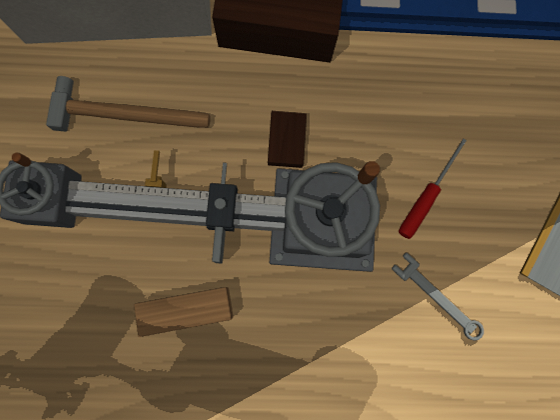

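The side view shows the unit pointing away from the camera, with the big wheel at about (300,247) and its handle at (345,230). In the top view the big wheel's hub is at (333,208), the handle top at (369,170), the clip pointer at about (155,165), the stop saddle at (221,205) with its pointer at (224,170), and the small wheel's hub at (26,187).

```bash
cat > h.py <<'E'
from workcell import r, cams, job, sensors
import numpy as np, cv2
def P(n,u,v,z):
    m=cams.camera_model(n);T=m["cam_to_world"];f=210/np.tan(np.radians(m["fov_y"]/2))
    d=T[:3,:3]@np.array([(u-m["cx"])/f,-(v-m["cy"])/f,-1.]);o=T[:3,3]
    return o+d*(z-o[2])/d[2]
def proj(n,p):
    m=cams.camera_model(n);T=m["cam_to_world"];f=210/np.tan(np.radians(m["fov_y"]/2))
    c=T[:3,:3].T@(np.asarray(p)-T[:3,3]);return np.array([m["cx"]-f*c[0]/c[2],m["cy"]+f*c[1]/c[2]])
E
python3 - <<'E'
from h import *
im=cv2.imread("pics/top0.png")
c=cv2.resize(im[140:275,130:397],None,fx=3,fy=3,interpolation=cv2.INTER_CUBIC)[:, :800]
cv2.imwrite("pics/c0.png",c)
a=P("top",333,208,.117);b=P("top",26,187,.1);print(a,b,np.linalg.norm((a-b)[:2]))
print(P("top",369,170,.173),P("top",155,160,.044),P("top",220,203,.082))
print(cams.camera_model("top").keys())
E
```

```text
[ 0.57859975 -0.06715812  0.117     ] [0.59645507 0.36987902 0.1       ] 0.4374017378278335
[ 0.62091957 -0.10619245  0.173     ] [0.65866124 0.20590156 0.044     ] [0.58645671 0.09625565 0.082     ]
dict_keys(['fov_y', 'cx', 'cy', 'cam_to_world'])
```

View pics/c0.png

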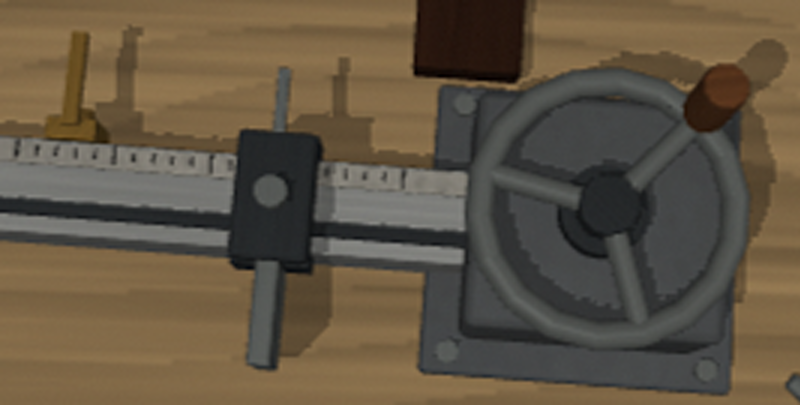

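The crop (3x, offset 130,140) shows the hub at (611,203), the handle top at (725,84), the stop button at (270,190), the stop pointer at (283,72) to (280,128), and the clip pointer bar at (80,33) to (70,115).

```bash
python3 - <<'E'
from h import *
f=lambda x,y,z:P("top",130+x/3-.33,140+y/3-.33,z)
hub=f(611,203,.118);rim=f(608,208,.115);small=P("top",26,187,.095)
ax=rim; print("hub",hub,"rim",rim)
ht=f(725,84,.173);print("handle",ht,np.linalg.norm((ht-rim)[:2]),np.linalg.norm((ht-hub)[:2]))
print("side handle y check",P("side",345,216,.173), P("side",300,247,.115))
b=f(270,190,.082)
for q in(b,small):
    d=(q-ax)[:2];print("yaw",np.degrees(np.arctan2(-d[0],d[1])),np.linalg.norm(d))
yaw=np.radians(-2.5);Y=np.array([-np.sin(yaw),np.cos(yaw)])
S=lambda p:(p[:2]-ax[:2])@Y*1000
print("button",S(b),"clip",[S(f(*c,.044)) for c in((80,33),(74,75),(70,113))])
for z in(.03,.044,.055,.065):print(z,"stopptr",[S(f(*c,z)) for c in((285,72),(281,128))])
E
```

```text
hub [ 0.57939021 -0.06748445  0.118     ] rim [ 0.57747801 -0.06651021  0.115     ]
handle [ 0.62419565 -0.1092921   0.173     ] 0.06334688815282224 0.06128137545557826
side handle y check [ 0.6220347  -0.11318543  0.173     ] [ 0.57237578 -0.0855105   0.115     ]
yaw -3.1401900471278967 0.16349710200053122
yaw -2.6067855874320767 0.4395038892214986
button 163.4868961755506 clip [np.float64(275.3624507895324), np.float64(275.8497450231009), np.float64(275.5506015438732)]
0.03 stopptr [np.float64(167.70133760396726), np.float64(166.97668150057925)]
0.044 stopptr [np.float64(166.07898852535658), np.float64(165.36836123879812)]
0.055 stopptr [np.float64(164.8042856778768), np.float64(164.1046810331129)]
0.065 stopptr [np.float64(163.64546490744058), np.float64(162.95588084612638)]
```

```bash
cat > go.py <<'E'
import sys
from h import *
from scipy.spatial.transform import Rotation as R
# shift in tool axes to a world point (argv x y z)
s=sensors.sense();M=R.from_rotvec(s["ee_rot"]).as_matrix();p=np.array(list(map(float,sys.argv[1:4])))
print("shift",(M.T@(p-s["position"])).round(4),"yaw of tool x",np.arctan2(M[1,0],M[0,0]).round(4),"t",s["clock"])
E
python3 go.py .6235 -.111 .245
```

```text
shift [-6.211e-01 -4.003e-01  1.000e-04] yaw of tool x 2.7678 t 0.1
```

Emit:
shift_gripper(offsets=[{"trans":[-0.62,-0.4,0],"turn":-0.374},{"trans":[-0.62,-0.4,0],"turn":-0.374},{"trans":[-0.62,-0.4,0],"turn":-0.374},{"trans":[-0.62,-0.4,0],"turn":-0.374},{"trans":[-0.62,-0.4,0],"turn":-0.374},{"trans":[-0.62,-0.4,0],"turn":-0.374},{"trans":[-0.62,-0.4,0],"turn":-0.374},{"trans":[-0.62,-0.4,0],"turn":-0.374},{"trans":[-0.62,-0.4,0],"turn":-0.374},{"trans":[-0.62,-0.4,0],"turn":-0.374},{"trans":[-0.62,-0.4,0],"turn":-0.374},{"trans":[-0.62,-0.4,0],"turn":-0.374}], jaw=1.0)

```text
clock: 1.3
position: [0.5372, 0.0082, 0.245]
ee_rot: [-0.0, -3.141, -0.0]
force: [0.6, -0.4, 0.0]
gripper_width: 0.999
grip_force: 0.0
```

```bash
python3 go.py .6235 -.111 .245
```

```text
shift [-0.0864 -0.1192 -0.    ] yaw of tool x 3.1415 t 1.3
```

Emit:
shift_gripper(offsets=[{"trans":[-0.086,-0.119,0]},{"trans":[-0.086,-0.119,0]},{"trans":[-0.086,-0.119,0]},{"trans":[-0.086,-0.119,0]},{"trans":[-0.086,-0.119,0]},{"trans":[-0.086,-0.119,0]}])

```text
clock: 1.9
position: [0.622, -0.1081, 0.245]
ee_rot: [0.001, -3.14, -0.001]
force: [0.2, 0.7, -1.0]
gripper_width: 1.0
grip_force: 0.0
```

```bash
python3 go.py .6235 -.111 .143
python3 - <<'E'
from h import *
a=cams.grab_frame("side");b=cams.grab_frame("top")
cv2.imwrite("pics/p1.png",np.hstack([a[60:360,200:500],b[60:360,200:500]])[:,:,::-1])
E
```

```text
shift [-0.0017 -0.003   0.102 ] yaw of tool x -3.1409 t 1.9
```

View pics/p1.png

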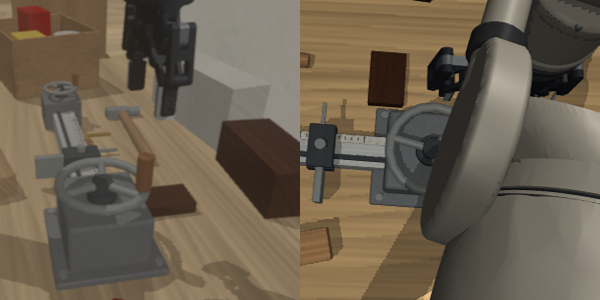

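The side crop (offset 200,60) shows the gripper over the handle, with the near fingertip at about (165,115) and the handle top at (145,157). In the top view the gripper hides the handle, but the stop is visible at (320,145). I'll check the projection.

```bash
python3 - <<'E'
from h import *
s=sensors.sense();p=s["position"];print(p)
for y in(-.045,0,.045):print(y,proj("side",p+[0,y,-.001])-[200,60])
print("handle top/bottom",proj("side",[.6235,-.111,.173])-[200,60],proj("side",[.6235,-.111,.121])-[200,60])
import itertools
E
```

```text
[ 0.62208209 -0.10763791  0.24567446]
-0.045 [163.18182761 116.43247448]
0 [148.05064378 101.13141043]
0.045 [135.20761225  88.14418813]
handle top/bottom [145.47800299 155.02904017] [142.41904359 189.07897712]
```

Emit:
shift_gripper(offsets=[{"trans":[-0.001,-0.003,0.03]},{"trans":[-0.001,-0.003,0.06]},{"trans":[-0.001,-0.003,0.09]},{"trans":[-0.001,-0.003,0.102]},{"trans":[-0.001,-0.003,0.102]},{"trans":[-0.001,-0.003,0.102]}])

```text
clock: 2.6
position: [0.6242, -0.1116, 0.1449]
ee_rot: [-0.001, 3.139, -0.001]
force: [0.5, -0.8, 0.7]
gripper_width: 1.0
grip_force: 0.0
```

Emit:
shift_gripper(offsets=[{},{},{},{},{},{},{},{}], jaw=0.0)

```text
clock: 3.4
position: [0.6236, -0.1116, 0.1439]
ee_rot: [-0.001, 3.141, 0.001]
force: [-1.6, 2.7, 5.3]
gripper_width: 0.243
grip_force: 58.5
```

```bash
python3 go.py .6235 -.111 .143
```

```text
shift [0.0001 0.0006 0.0009] yaw of tool x -3.1413 t 3.4
```

```bash
cat > arc.py <<'E'
import sys;from h import *
# tabulate tool-axis shifts along circle: centre x y, start angle deg, total deg, step
cx,cy,a0,tot,st=map(float,sys.argv[1:6]);A=lambda a:62*np.array([-np.cos(np.radians(a)),np.sin(np.radians(a))])
for k in np.append(np.arange(st,tot,st),tot):print(k,(A(a0-k)-A(a0)).round(1))
E
python3 arc.py 0 0 -44.4 90 15; python3 arc.py 0 0 -44.4 15 7.5
```

```text
15.0 [ 12.7 -10. ]
30.0 [ 27.6 -16.3]
45.0 [ 43.6 -18.6]
60.0 [ 59.7 -16.7]
75.0 [ 74.7 -10.6]
90.0 [87.7 -0.9]
7.5 [ 6.  -5.4]
15.0 [ 12.7 -10. ]
```

Emit:
shift_gripper(offsets=[{"trans":[0.006,-0.0054,0]},{"trans":[0.0127,-0.010,0]},{"trans":[0.0276,-0.0163,0]},{"trans":[0.0436,-0.0186,0]},{"trans":[0.0436,-0.0186,0]}])

```text
clock: 3.9
position: [0.5785, -0.1279, 0.1439]
ee_rot: [0.0, -3.141, -0.007]
force: [-0.7, 11.3, 5.0]
gripper_width: 0.242
grip_force: 59.3
```

Emit:
shift_gripper(offsets=[{}])

```text
clock: 4.0
position: [0.5795, -0.128, 0.1439]
ee_rot: [-0.001, 3.141, 0.006]
force: [-0.5, 11.5, 7.5]
gripper_width: 0.241
grip_force: 59.3
```

```bash
python3 - <<'E'
from h import *
s=sensors.sense();p=s["position"][:2]-[.578,-.067];print(np.degrees(np.arctan2(p[1],p[0])),np.hypot(*p),s["force"],s["torque"])
E
```

```text
-88.56520636662538 0.06097095117987204 [-0.4786089  11.51496385  7.5486585 ] [ 1.73809792  0.12394943 -0.01405741]
```

Emit:
shift_gripper(offsets=[{"trans":[0.016,0.004,0]},{"trans":[0.031,0.0103,0]},{"trans":[0.0438,0.0202,0]},{"trans":[0.0537,0.033,0]},{"trans":[0.0599,0.048,0]},{"trans":[0.062,0.064,0]},{"trans":[0.062,0.064,0]}])

```text
clock: 4.7
position: [0.5196, -0.0655, 0.1439]
ee_rot: [-0.002, 3.136, -0.001]
force: [5.4, 1.6, 0.3]
gripper_width: 0.243
grip_force: 59.4
```

Emit:
shift_gripper(offsets=[{}])

```text
clock: 4.8
position: [0.5196, -0.0664, 0.1439]
ee_rot: [-0.001, 3.137, -0.001]
force: [4.5, 1.7, 1.2]
gripper_width: 0.24
grip_force: 59.5
```

```bash
python3 - <<'E'
from h import *
s=sensors.sense();p=s["position"][:2]-[.579,-.066];print(np.degrees(np.arctan2(p[1],p[0])),np.hypot(*p),s["force"],s["torque"])
E
```

```text
-179.5964012610772 0.059375440074072104 [4.47597373 1.65023577 1.22743402] [ 0.24711944 -0.68480896  0.01583432]
```

Emit:
shift_gripper(offsets=[{"trans":[-0.003,0.016,0]},{"trans":[-0.0095,0.031,0]},{"trans":[-0.0195,0.0438,0]},{"trans":[-0.0325,0.0537,0]},{"trans":[-0.0475,0.0599,0]},{"trans":[-0.0635,0.062,0]},{"trans":[-0.0635,0.062,0]}])

```text
clock: 5.5
position: [0.5836, -0.0039, 0.1439]
ee_rot: [-0.001, 3.138, 0.001]
force: [1.4, 5.1, 5.9]
gripper_width: 0.241
grip_force: 60.4
```

Emit:
shift_gripper(offsets=[{}])

```text
clock: 5.6
position: [0.5823, -0.0039, 0.1439]
ee_rot: [-0.001, 3.139, 0.001]
force: [1.0, 4.9, 4.9]
gripper_width: 0.239
grip_force: 60.3
```

```bash
python3 - <<'E'
from h import *
s=sensors.sense();p=s["position"][:2]-[.581,-.066];print(np.degrees(np.arctan2(p[1],p[0])),np.hypot(*p),s["force"],s["torque"])
b=cams.grab_frame("top");c=cams.grab_frame("side")
cv2.imwrite("pics/p2.png",np.hstack([b[100:300,100:400],c[100:300,150:450]])[:,:,::-1])
E
```

```text
88.81602333835197 0.062108834104156345 [0.96353228 4.89035119 4.92229047] [ 7.07629958e-01 -1.71955449e-01  2.82067969e-04]
```

View pics/p2.png

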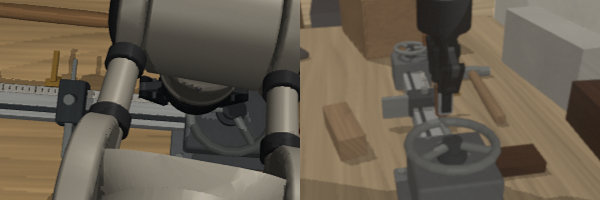

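The left half (top view, offset 100,100) shows the stop button now at (69,100) and its pointer at about (73,62), just short of the clip bar at (55,65). I'll zoom in and measure.

```bash
python3 - <<'E'
from h import *
b=cams.grab_frame("top")[:,:,::-1];np.save("b.npy",b)
cv2.imwrite("pics/p3.png",cv2.resize(b[140:240,130:230],None,fx=6,fy=6,interpolation=cv2.INTER_CUBIC))
E
```

```text
(no output)
```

View pics/p3.png

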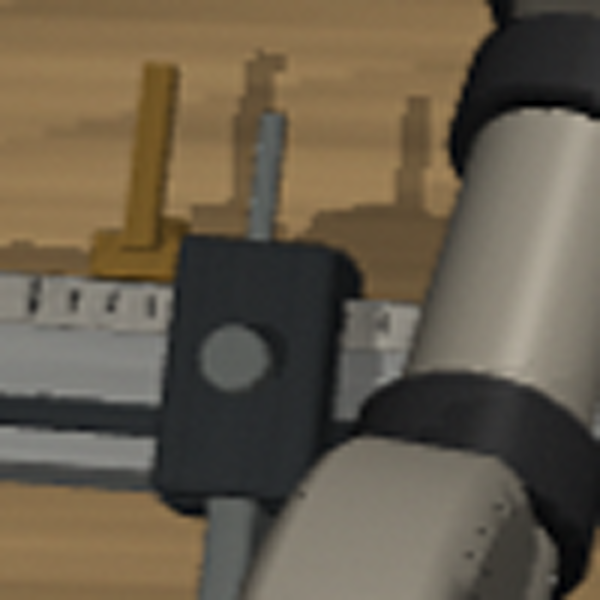

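The zoom (6x, offset 130,140) shows the button at (236,357), the stop pointer from (272,115) to (262,238), and the clip bar from (160,66) to (143,243).

```bash
python3 - <<'E'
from h import *
f=lambda x,y,z:P("top",130+x/6-.42,140+y/6-.42,z)
yaw=np.radians(-2.7);Y=np.array([-np.sin(yaw),np.cos(yaw)])
S=lambda p:((p[:2]-[.579,-.0665])@Y*1000).round(1)
print("button",S(f(236,357,.082)),"clip",S(f(160,66,.044)),S(f(143,243,.044)))
for z in(.044,.055,.065):print(z,S(f(272,115,z)),S(f(262,238,z)))
b=f(236,357,.082);print(b,"rail line yaw", np.degrees(np.arctan2(-(b[0]-.579),b[1]+.0665)))
E
```

```text
button 238.3 clip 275.7 274.5
0.044 245.1 243.9
0.055 242.6 241.4
0.065 240.3 239.2
[0.58964368 0.17152323 0.082     ] rail line yaw -2.560387721995026
```

Emit:
shift_gripper(offsets=[{"trans":[-0.015,-0.0021,0]},{"trans":[-0.030,-0.0083,0]},{"trans":[-0.0428,-0.0182,0]},{"trans":[-0.0526,-0.031,0]},{"trans":[-0.0589,-0.046,0]},{"trans":[-0.061,-0.062,0]},{"trans":[-0.0594,-0.076,0]},{"trans":[-0.0594,-0.076,0]},{"trans":[-0.0594,-0.076,0]}])

```text
clock: 6.65
position: [0.6414, -0.0822, 0.1439]
ee_rot: [0.002, 3.139, -0.002]
force: [5.3, -2.8, 3.6]
gripper_width: 0.241
grip_force: 60.3
```

```bash
python3 - <<'E'
from h import *
s=sensors.sense();p=s["position"][:2]-[.581,-.066];print(np.degrees(np.arctan2(p[1],p[0])),np.hypot(*p),s["force"],s["torque"])
b=cams.grab_frame("top")[:,:,::-1]
cv2.imwrite("pics/p4.png",cv2.resize(b[140:240,110:210],None,fx=6,fy=6,interpolation=cv2.INTER_CUBIC))
E
```

```text
-14.99538527693953 0.06252581061115912 [ 5.26440733 -2.82377885  3.5771549 ] [-0.31450228 -0.69301926  0.05292023]
```

View pics/p4.png

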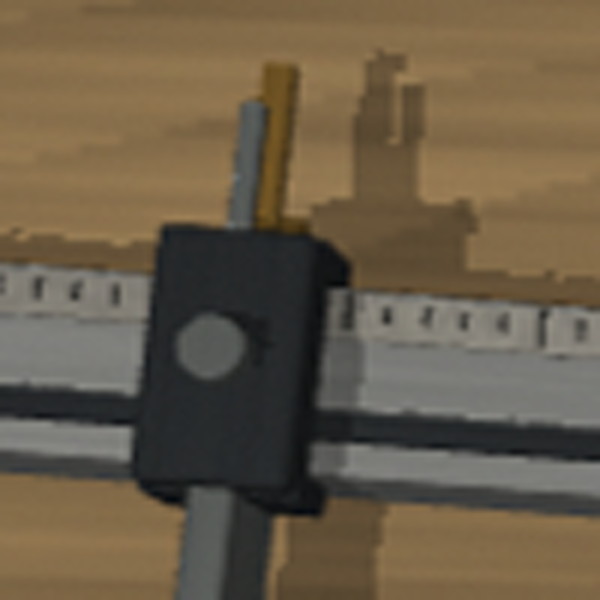

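The stop pointer runs from (253,103) to (241,225) in the zoom (6x, offset 110,140), and the clip bar from (280,66) to (267,225). The button is at (211,347). The pointer stands higher than the clip, so I need its height to correct for parallax. I'll use the side view.

```bash
python3 - <<'E'
from h import *
b=cams.grab_frame("side")[:,:,::-1];a=cv2.imread("pics/side0.png")
z=lambda i,x,y:cv2.resize(i[y:y+60,x:x+80],None,fx=5,fy=5,interpolation=cv2.INTER_CUBIC)
cv2.imwrite("pics/p5.png",np.hstack([z(a,255,170),z(b,255,170)]))
f=lambda x,y,z:P("top",110+x/6-.42,140+y/6-.42,z)
yaw=np.radians(-2.6);Y=np.array([-np.sin(yaw),np.cos(yaw)])
S=lambda p:((p[:2]-[.579,-.0665])@Y*1000).round(1)
print("button",S(f(211,347,.082)),"clip",S(f(280,66,.044)),S(f(267,225,.044)))
for z in(.044,.055,.065):print(z,S(f(253,103,z)),S(f(241,225,z)))
print("saddle",S(f(150,347,.072)),S(f(308,347,.072)))
tip=f(253,103,.055)
for z in(.044,.05,.055,.06,.065):print(z,(proj("side",f(253,103,z))-[255,170])*5+2)
print("init");g=lambda x,y,z:P("top",130+x/3-.33,140+y/3-.33,z)
for z in(.044,.05,.055,.06,.065):print(z,(proj("side",g(285,70,z))-[255,170])*5+2)
E
```

```text
button 273.7 clip 275.6 273.9
0.044 281.4 280.6
0.055 278.3 277.6
0.065 275.6 274.8
saddle 291.5 252.7
0.044 [248.28062413 112.84300948]
0.05 [245.85224535 102.1977806 ]
0.055 [243.80834752  93.23799209]
0.06 [241.74577249  84.19632881]
0.065 [239.66426309  75.07166334]
init
0.044 [316.71598037 247.57778636]
0.05 [313.72812564 235.05512812]
0.055 [311.21522129 224.5230758 ]
0.06 [308.68110201 213.90210771]
0.065 [306.12549799 203.19109309]
```

View pics/p5.png

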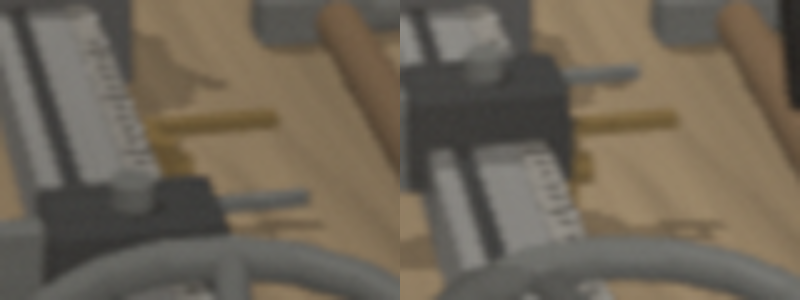

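The side crops put the stop pointer's tip at (305,197) at the start and (236,71) now. The clip bar's tip is at (277,118). The gap is nearly closed. I'll check for calibration bias on the clip, then measure edges to subpixel accuracy.

```bash
python3 - <<'E'
from h import *
f=lambda x,y,z:P("top",110+x/6-.42,140+y/6-.42,z)
print("clip tip pred in side crop",(proj("side",f(280,66,.044))-[255,170])*5+2,"obs 277 118")
# subpixel rows: average 4 frames
b=np.mean([cams.grab_frame("top").astype(float) for _ in range(4)],0)
np.save("b.npy",b)
sat=(b[:,:,0]-b[:,:,2])  # red - blue
for v in range(152,178,2):print(v,sat[v,145:162].astype(int))
E
```

```text
clip tip pred in side crop [275.85064036 116.88651967] obs 277 118
152 [64 64 64 63 63 63 63 64 65 72 71 72 74 64 48 61 64]
154 [62 62 62 62 62 62 62 63 67 72 71 72 70 54 45 64 62]
156 [63 63 64 64 64 61 51 52 62 74 73 74 71 56 50 64 63]
158 [64 63 63 64 58 23 -3 -2 -3 19 65 74 64 43 50 57 58]
160 [53 53 55 56 43  7 -1  0 -3 28 76 75 64 45 53 55 55]
162 [54 55 55 57 36  0 -1 -1  1 39 78 75 62 41 56 55 54]
164 [60 60 61 57 28 -3  0 -1  3 43 77 71 56 48 60 60 59]
166 [62 63 64 59 28 -2  0 -1 17 63 75 67 50 54 64 63 63]
168 [63 64 65 51  8 -1  0 -2 24 71 76 64 48 61 64 64 64]
170 [66 66 68 48  2 -1  0  0 38 78 75 63 47 67 66 65 64]
172 [63 64 63 34 -3  0  0  1 40 78 72 56 50 65 64 65 64]
174 [62 63 60 31 -2  0 -1 17 64 77 69 51 53 62 61 60 56]
176 [65 67 53  9 -1  0 -2 13 50 65 68 45 52 57 57 54 48]
```

```bash
python3 - <<'E'
from h import *
b=np.load("b.npy");a=cv2.imread("pics/top0.png")[:,:,::-1].astype(int)
yaw=np.radians(-2.6);Y=np.array([-np.sin(yaw),np.cos(yaw)])
S=lambda p:((p[:2]-[.579,-.0665])@Y*1000).round(2)
for v in(154,158,164,168,172):print(v,a[v,148:164,2],a[v,148:164,0])
for z in(.066,.068,.070):print(z,"ptr centre from left edge",[S(P("top",u,v,z))-3 for u,v in((149.6,158),(149.1,162),(149,164),(148.2,170),(147.6,174))])
g=b[190:206,138:152].mean(2).astype(int)
t=(b.max(2)>85)
import itertools
print(b[190:206:2,136:154].mean(2).astype(int))
E
```

```text
154 [75 75 74 74 73 54 30 33 34 33 24 43 79 76 76 74] [135 135 135 135 134 120 100 103 105 101  77  87 141 137 136 135]
158 [75 75 73 73 64 37 33 34 35 29 28 52 71 69 70 70] [138 136 132 131 124 106 103 104 106  91  71 101 127 126 126 128]
164 [72 73 73 68 46 31 34 34 32 28 49 75 72 72 73 73] [131 131 132 128 113 101 103 106 101  82  95 133 131 131 131 131]
168 [78 78 79 66 33 33 35 35 29 38 71 79 78 78 78 79] [139 139 140 130 103 104 106 107  92  85 130 142 141 140 141 141]
172 [77 77 71 49 33 33 35 34 27 50 80 80 78 78 78 79] [139 140 135 117 102 105 107 103  81  99 144 142 141 141 141 142]
0.066 ptr centre from left edge [np.float64(275.28), np.float64(275.28), np.float64(275.06), np.float64(275.14), np.float64(275.3)]
0.068 ptr centre from left edge [np.float64(274.71), np.float64(274.72), np.float64(274.49), np.float64(274.58), np.float64(274.73)]
0.07 ptr centre from left edge [np.float64(274.15), np.float64(274.15), np.float64(273.93), np.float64(274.01), np.float64(274.16)]
[[36 39 38 38 39 39 40 38 39 40 41 40 40 40 40 40 40 39]
 [37 39 39 38 39 38 37 46 59 61 57 34 27 28 30 31 34 40]
 [39 39 38 37 49 74 87 88 87 87 88 88 87 69 29 27 28 28]
 [39 40 37 50 78 86 87 87 86 87 88 88 87 87 74 38 27 28]
 [39 39 36 59 89 86 88 87 87 87 87 87 87 87 72 41 36 31]
 [39 39 38 47 73 89 88 88 87 88 88 88 89 79 50 39 30 32]
 [40 39 39 39 40 48 65 84 91 92 84 62 46 40 41 41 39 39]
 [41 39 39 41 40 40 40 40 41 40 40 40 39 40 41 41 40 39]]
```

```bash
python3 - <<'E'
from h import *
yaw=np.radians(-2.6);Y=np.array([-np.sin(yaw),np.cos(yaw)])
S=lambda p:((p[:2]-[.579,-.0665])@Y*1000).round(2)
for z in(.044,.046):print(z,"clip from left edge",[S(P("top",u,v,z))-4 for u,v in((153.05,154),(152.6,158),(151.85,164),(151.4,168),(150.9,172))])
print("button",S(P("top",144.7,197.2,.082)))
E
```

```text
0.044 clip from left edge [np.float64(275.92), np.float64(275.85), np.float64(275.86), np.float64(275.8), np.float64(275.81)]
0.046 clip from left edge [np.float64(275.36), np.float64(275.29), np.float64(275.31), np.float64(275.24), np.float64(275.25)]
button 273.78
```

The stop is short by about 1.2 mm, which is about 3.6° more on the wheel (3.9 mm along the tangent).

Emit:
shift_gripper(offsets=[{"trans":[0.0005,-0.002,0]},{"trans":[0.001,-0.0039,0]},{"trans":[0.001,-0.0039,0]},{"trans":[0.001,-0.0039,0]}])

```text
clock: 7.35
position: [0.6406, -0.0848, 0.1439]
ee_rot: [-0.001, 3.139, -0.002]
force: [4.7, -1.4, 3.7]
gripper_width: 0.243
grip_force: 60.3
```

```bash
cat > m.py <<'E'
from h import *
b=np.mean([cams.grab_frame("top").astype(float) for _ in range(4)],0);np.save("b.npy",b)
yaw=np.radians(-2.6);Y=np.array([-np.sin(yaw),np.cos(yaw)])
S=lambda p:((p[:2]-[.579,-.0665])@Y*1000).round(2)
sat=b[:,:,0]-b[:,:,2]
for v in(160,164,168,172):
    row=sat[v,140:158];k=np.argmax(row<row[:5].mean()/2);h=row[:5].mean()/2
    u=140+k-1+(row[k-1]-h)/(row[k-1]-row[k]);print(v,round(u,2),S(P("top",u,v,.068))-3)
g=((b.mean(2)>63)&(b.mean(2)<110)).astype(np.uint8);g[:188]=0;g[206:]=0;g[:,:130]=0;g[:,156:]=0
n,l,st,c=cv2.connectedComponentsWithStats(g);i=1+np.argmin(np.hypot(*(c[1:]-[143.5,197]).T));print(st[i],c[i],"button",S(P("top",*c[i],.082)))
E
python3 m.py
```

```text
160 148.91 275.37
164 148.24 275.63
168 148.01 275.24
172 147.48 275.28
[139 192  11  11  92] [143.98913043 197.22826087] button 274.81
```

Emit:
shift_gripper(offsets=[{},{},{},{},{},{},{},{}], jaw=1.0)

```text
clock: 8.35
position: [0.6398, -0.0844, 0.1433]
ee_rot: [-0.0, 3.142, 0.0]
force: [0.3, -0.4, -0.0]
gripper_width: 1.001
grip_force: 0.0
```

Emit:
shift_gripper(offsets=[{"trans":[0,0,-0.03]},{"trans":[0,0,-0.06]},{"trans":[0,0,-0.1]},{"trans":[0,0,-0.1]},{"trans":[0,0,-0.1]}])

```text
clock: 8.85
position: [0.6401, -0.0844, 0.2443]
ee_rot: [-0.0, 3.139, -0.001]
force: [0.1, 0.1, -1.3]
gripper_width: 1.001
grip_force: 0.0
```

```bash
python3 m.py
python3 - <<'E'
from h import *
b=cams.grab_frame("top")[:,:,::-1];c=cams.grab_frame("side")[:,:,::-1]
z=lambda i,x,y:cv2.resize(i[y:y+150,x:x+133],None,fx=3,fy=3,interpolation=cv2.INTER_CUBIC)
cv2.imwrite("pics/p6.png",np.hstack([z(b,100,120),z(c,240,150)]))
E
```

```text
160 148.93 275.35
164 148.23 275.65
168 148.01 275.23
172 147.47 275.3
[139 192  11  11  97] [143.88659794 197.27835052] button 274.95
```

View pics/p6.png

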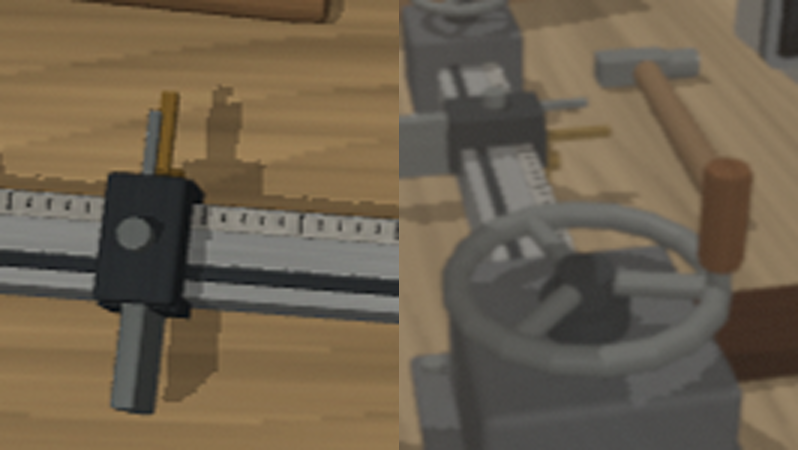

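The handle is free and the stop kept its place. In the top crop the stop pointer at (152,140) stands over the clip bar at (168,135), offset only by its greater height. Their shadows at (222,125) merge. The gripper is clear of everything.

```bash
python3 -c "
from workcell import r, cams, job, sensors
print(job.job_done())"
```

```text
the job is handed in; nothing more can be done
None
```

I cranked the larger wheel clockwise by its handle until the stop's pointer was level with the clip's, to within about 1 mm by the camera measurements; I then let go, the arm was clear, and the job was handed in at about 9 s.

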